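Add the last measured bush and tip the batch into the accept bin

TASK

The last bush on the black carrier plate has passed its measurement. Set it down standing on the sorting tray beside the others without dropping it, then press the tray's ledge down at the end over the green bin, gently but right onto that end's stop, and keep it there until all four bushes have slid out into the green bin. Then ease the tray back up to level without letting it snap back; leave the rejects in the red bin and everything else on the bench as it is.

Things in the scene. Friction and masses are not known exactly. Their poses are not given: they have to be found in the camera images.
- stand: the sorting tray's stand: dark base plate 147 x 180 x 12 mm with two aluminium pivot cheeks; origin at the centre of its underside on the bench, x across the tray (away from the ledge; roughly away from the robot), y along the tray towards its left end, z up. The pivot axis runs along its x, 140 mm above the bench. Fixed to the bench
- tray: blue tipping tray, 260 mm long (y), open at both ends, 110 mm clear between 24 mm high, 4.5 mm thick long walls. Origin on the pivot axis, mid-tray, in the floor surface (floor 4 mm thick); axes as the stand's when level. Along its robot side (-x) runs a flat ledge 35 mm wide, 4 mm thick, centre line x = -77 mm, top 24 mm above the floor. Three bushes stand in the far half (x > 5 mm); the near half is free
- pivot (a joint): tray tilt, rad: 0 level (start), positive = left (+y) end down, negative = right end down. A 1.5 Nm/rad spring centres it: 6 to 9 N on a push pad tilts it as far as the stop, and let go there it snaps back. Bushes begin to slide between 0.2 and 0.4. Light mechanism: pushing it (or pressing a stop) with over 22 N, or swinging it faster than 2 rad/s either way, damages it
- pad_left (a point): centre of the top of the yellow push pad (30 x 50 mm) on the ledge at the tray's left (+y) end, 103 mm from the pivot along y; moves with the tray
- pad_right (a point): the same at the tray's right (-y) end, 103 mm from the pivot along -y
- stop_left: aluminium post under the tray's left end (26 x 20 x 44 mm), with the rubber-tipped stop screw that ends the tilt to the left; origin at the centre of its foot on the base plate. Its setting varies and is not known beforehand: the tray meets it anywhere from 0.42 to 0.60 rad and it must be felt for, the push rising by some 10 N within 1 to 2 mm of further travel (before that 0.1 to 0.2 N per mm)
- stop_right: the same under the right end
- green_bin: green open accept bin, 130 (x) x 160 (y) x 50 mm, walls and floor 4 mm, fixed to the bench below one end of the tray, the left or the right: its middle is 175 mm from the stand's middle along y or -y. Origin at the centre of its underside
- red_bin: red open reject bin, same size, at the other end of the tray
- last_bush: steel bush (plain ring-shaped bushing), 30 mm outside diameter, 18 mm bore, 20 mm tall, about 70 g, standing upright; origin at the centre of its underside, z up its axis. It starts on the black carrier plate (70 x 70 x 12 mm, fixed) on the left or right of the bench, its underside 12 mm above the bench
- bush1: steel bush (plain ring-shaped bushing), 30 mm outside diameter, 18 mm bore, 20 mm tall, about 70 g, standing upright; origin at the centre of its underside, z up its axis. It starts on the tray, in its far half
- bush2: steel bush (plain ring-shaped bushing), 30 mm outside diameter, 18 mm bore, 20 mm tall, about 70 g, standing upright; origin at the centre of its underside, z up its axis. It starts on the tray, in its far half
- bush3: steel bush (plain ring-shaped bushing), 30 mm outside diameter, 18 mm bore, 20 mm tall, about 70 g, standing upright; origin at the centre of its underside, z up its axis. It starts on the tray, in its far half
- reject1: rejected bush of the same size with a red band, standing in the red bin; stays there
- reject2: the second rejected bush in the red bin; stays there
- caliper: digital caliper 225 mm long, 12 mm thick, lying on the bench between robot and tray; not to be moved
- setting_ring: steel setting ring, 64 mm across, 18 mm high, on the bench on the left; not to be moved
- brush: small brush lying on the bench on the right; not to be moved
- spray_bottle: white bottle 52 mm across, 130 mm tall, standing on the left; not to be moved
- gauge_block: steel gauge block 35 x 9 x 30 mm standing on edge on the right; not to be moved

How it is judged:
On the way, in this order (a step that is already met when the one before it is completed fails the run):
1. the last bush stands upright on the level tray, let go and at rest (x of last_bush in the frame of tray between -0.055 and 0.055 m and y of last_bush in the frame of tray between -0.13 and 0.13 m and z of last_bush in the frame of tray between -0.004 and 0.006 m and angle between last_bush's own z axis and vertical below 0.2 rad and linear speed of last_bush below 0.03 m/s and value of joint pivot between -0.15 and 0.15 rad and contact force between the fingers and last_bush below 0.05 N), for 0.3 s.
2. the tray's end over the green bin is held pressed on its stop, with at least 2 N, with all four bushes out in the green bin (((y of green_bin in the frame of stand above 0 m and contact force between tray and stop_left above 2 N and value of joint pivot above 0.3 rad) or (y of green_bin in the frame of stand below 0 m and contact force between tray and stop_right above 2 N and value of joint pivot below -0.3 rad)) and x of bush1 in the frame of green_bin between -0.062 and 0.062 m and y of bush1 in the frame of green_bin between -0.077 and 0.077 m and z of each of bush1, bush2, bush3, last_bush in the frame of green_bin below 0.045 m and x of bush2 in the frame of green_bin between -0.062 and 0.062 m and y of bush2 in the frame of green_bin between -0.077 and 0.077 m and x of bush3 in the frame of green_bin between -0.062 and 0.062 m and y of bush3 in the frame of green_bin between -0.077 and 0.077 m and x of last_bush in the frame of green_bin between -0.062 and 0.062 m and y of last_bush in the frame of green_bin between -0.077 and 0.077 m), for 0.3 s.
At the end, for the whole second after the job is handed in: all four bushes lie at rest inside the green bin (below its 50 mm rim), both rejects are still in the red bin, and the tray is back level within 0.05 rad (x of bush1 in the frame of green_bin between -0.062 and 0.062 m and y of bush1 in the frame of green_bin between -0.077 and 0.077 m and z of each of bush1, bush2, bush3, last_bush in the frame of green_bin below 0.045 m and linear speed of each of bush1, bush2, bush3, last_bush below 0.03 m/s and x of bush2 in the frame of green_bin between -0.062 and 0.062 m and y of bush2 in the frame of green_bin between -0.077 and 0.077 m and x of bush3 in the frame of green_bin between -0.062 and 0.062 m and y of bush3 in the frame of green_bin between -0.077 and 0.077 m and x of last_bush in the frame of green_bin between -0.062 and 0.062 m and y of last_bush in the frame of green_bin between -0.077 and 0.077 m and x of reject1 in the frame of red_bin between -0.062 and 0.062 m and y of reject1 in the frame of red_bin between -0.077 and 0.077 m and z of each of reject1, reject2 in the frame of red_bin below 0.045 m and x of reject2 in the frame of red_bin between -0.062 and 0.062 m and y of reject2 in the frame of red_bin between -0.077 and 0.077 m and value of joint pivot between -0.05 and 0.05 rad); the robot touches nothing.
It fails at once if pushing on the tray with more than 22 N (contact force between any of the fingers, the arm and tray above 22 N).
It fails at once if pressing the tray onto a stop with more than 22 N (contact force between tray and stop_left above 22 N or contact force between tray and stop_right above 22 N).
It fails at once if the tray swings or snaps back faster than 2 rad/s (velocity of joint pivot above 2 rad/s or velocity of joint pivot below -2 rad/s).
It fails at once if the last bush is let go more than 12 mm above the tray (x of last_bush in the frame of tray between -0.055 and 0.055 m and y of last_bush in the frame of tray between -0.13 and 0.13 m and z of last_bush in the frame of tray above 0.012 m and contact force between the fingers and last_bush below 0.01 N and value of joint pivot between -0.12 and 0.12 rad).
It fails at once if something else on the bench is moved by more than 20 mm (distance of any of reject1, reject2, caliper, setting_ring, brush, spray_bottle, gauge_block from where it was at the start of the episode above 0.02 m).
It also fails if it takes over 72 s, if anything falls off the work surface, if the arm or the gripper's body presses on something with over 40 N, if the wrist force passes 120 N, or if a joint passes its speed limit or range.

ROBOT

A 7-joint arm with a two-finger parallel gripper is mounted at the origin on the work surface. World frame = base frame: x ahead of the robot, y to its left, z up, the work surface at z = 0. Lengths are in m, angles in rad, forces in N, time in s.
With the tool pointing down it reaches from about 0.4 to 0.85 m from the base axis. Payload 4.5 kg.
Tool frame: the origin (TCP) lies midway between the tips of the shut fingers; the grasp point (between the pads) lies 19 mm behind it; z points along the fingers, y is the direction in which the jaws open and shut (so a half turn about z gives the same grasp; the last joint's range is limited). The gripper opens to 88 mm and grips with 3 to 60 N. Pads are 18 mm wide; open, the fingers measure 123 mm over their backs; the gripper's body (75 mm by 187 mm) begins 45 mm behind the grasp point.
Start: joints at [-1.283, 0.689, -0.195, 1.565, 0.157, 0.902, -0.215], TCP at [0.157, 0.605, 0.239] pointing down, gripper open.
Joint ranges: [-3.01, 3.01], [-0.46, 2.08], [-1.47, 1.51], [0.13, 2.56], [-1, 4.14], [0.04, 2.09], [-2.66, 2.66]. Speed limits (rad/s): [2.57, 2.57, 3.14, 3.14, 3.14, 3.14, 3.14].

INTERFACE

Orientations are given as a unit quaternion [x, y, z, w].
In Python, from bench import env gives the robot as it stands.
- The arm moves only by the tool move_arm, never from a script. Its argument "steps" is a list of rows, each an object with "linear": the shift along the tool's x, y, z in mm, a list of three; "dr": the turn, a rotation vector about the tool's x, y, z in rad, a list of three; "gripper": the finger opening in mm, from 0 to 88.1. In form: [{"linear": [x, y, z], "dr": [wx, wy, wz], "gripper": gripper}, ...]. A call has 1 to 20 rows; each row shifts and turns the pose as measured when the row begins, along the tool's axes as they then stand; what a row does not reach is not made up. A row lasts 1/10 s, in which the tool goes at most 50 mm and 8.59 degrees, less where a joint would pass 70% of its speed; a pose out of reach is approached as far as the arm can. A call is refused whole if a number of a shift passes 50 or a number of a turn 0.15, either way. A call with a gripper value outside its range is refused whole. The fingers move at their own pace and stop on an object; "grip_force" is the grip in N (left out, the last holds). Time passes only in rows, so rows that do not move let the fingers close. It gives the time, the measured TCP pose, the force and the opening at its end, in the units of the state.
- env.state(): the state, without advancing time (a new reading comes with each control period).
- env.get_image(name): name is "scene" or "top" or "wrist"; returns a dict with "frame" (420x560x3 uint8, blue, green, red), "range_z" (420x560 float32, m along the optical axis (not along the pixel's ray), 0 where there is no reading), "vfov" (degrees; the focal length in pixels is half the picture's height over the tangent of half this angle, whatever the lens; pixels are square), "cx", "cy" (the principal point, pixels), "extrinsics" (4x4, takes a point from camera to world coordinates). Camera axes: x right, y down, z forward; pixel columns grow to the right and rows downward; lengths in m; the calibration is good to about 2 mm. The wrist camera is an equidistant fisheye: a pixel r from the principal point sees the ray r / f radians off the axis. A picture is of the moment at which its call begins.
- env.job_done(): hands the job in, once; it reports no verdict.
The state is a dict: "t": time; "joints": joint angles; "qd": joint speeds; "joint_torque": joint torques, N m; "ee_pos": TCP position; "tcp_rot": TCP orientation; "wrist_force": force on the tool from outside, world axes, zero at the start; "moment": the same for the moment, N m; "opening": finger opening in m.
Only numpy, scipy, OpenCV 4.12 (cv2) and the standard library are available. Lean on these libraries where they do the work, as an engineer would, in place of code of your own. Each camera call takes 0.05 s, during which the arm holds its last target. There are 200 camera calls.

## Working session

There is one attempt and no reset: what is moved stays moved. The work goes in short steps, Python scripts to look and compute and a tool call to move; the robot and the scene stay as the last step left them, time stands still between calls to the robot, and variables do not carry over. Pictures are saved under pics/ and viewed, about 8 in all and at most 12, crops included, and the job is handed in when it is done.

Besides the shell and the picture viewer there is one more tool, called after "Emit:" as name(argument=value, ...) on one line, values as JSON. move_arm: Moves the arm, as the interface text tells. Its arguments: {"type":"object","properties":{"steps":{"type":"array"},"grip_force":{"type":"number"}},"required":["steps"]}

```bash
mkdir -p pics; cat > h.py <<'E'
import numpy as np,cv2
from bench import env
def grab(n):
    d=env.get_image(n);return d
def world(d):
    h,w=d["range_z"].shape;f=h/2/np.tan(np.radians(d["vfov"])/2)
    v,u=np.mgrid[:h,:w];z=d["range_z"]
    P=np.stack([(u-d["cx"])/f*z,(v-d["cy"])/f*z,z],-1)
    E=np.array(d["extrinsics"]);return P@E[:3,:3].T+E[:3,3]
E
python3 - <<'E'
from h import *
s=env.state();print({k:np.round(v,3).tolist() for k,v in s.items()})
for n in("scene","top"):
    d=grab(n);cv2.imwrite(f"pics/{n}0.png",d["frame"]);np.savez(f"{n}0.npz",f=d["frame"],P=world(d),z=d["range_z"]);print(n,d["vfov"],d["cx"],d["cy"],np.round(d["extrinsics"],3).tolist())
E
```

```text
{'t': 0.0, 'joints': [-1.283, 0.69, -0.195, 1.566, 0.157, 0.903, -0.215], 'qd': [-0.002, 0.001, 0.001, -0.0, -0.002, 0.002, -0.0], 'joint_torque': [-0.0, -52.755, -1.267, -15.343, -0.053, 0.007, 0.0], 'ee_pos': [0.157, 0.604, 0.238], 'tcp_rot': [0.127, 0.992, -0.001, -0.0], 'wrist_force': [-0.058, -0.11, 0.525], 'moment': [0.022, 0.037, -0.065], 'opening': 0.088}
scene 49.393780673169964 287.25807505665585 208.66561887752886 [[0.185, 0.737, -0.65, 1.298], [0.983, -0.152, 0.108, -0.106], [-0.019, -0.659, -0.752, 0.969], [0.0, 0.0, 0.0, 1.0]]
top 55.11581086797164 279.93168112048085 207.57352890146976 [[0.053, -0.978, 0.203, 0.343], [-0.999, -0.053, 0.006, 0.004], [0.005, -0.203, -0.979, 1.228], [0.0, 0.0, 0.0, 1.0]]
```

View pics/scene0.png

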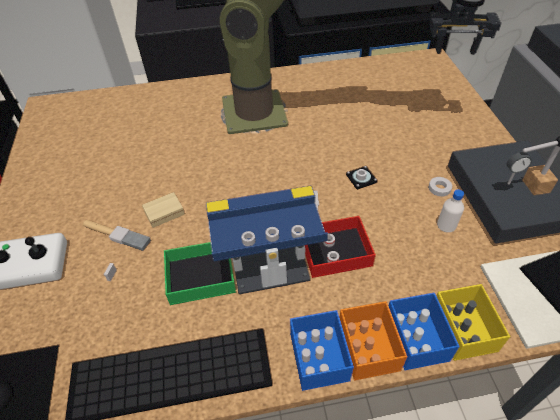

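View pics/top0.png

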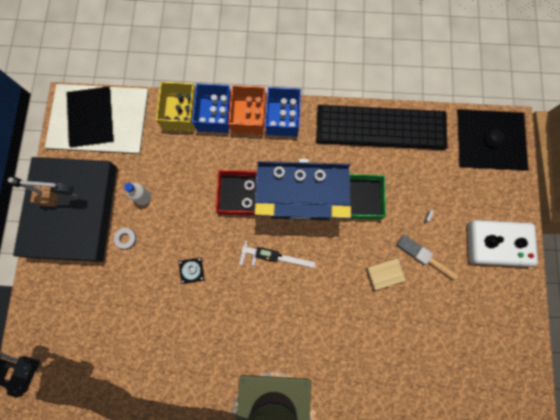

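The top view shows the bush on its plate at (191,270). The yellow pads are at (265,210) and (341,211), the three tray bushes are around (279..320,174), the green bin is on the right (-y) and the red one on the left.

```bash
python3 - <<'E'
from h import *
for n in("top","scene"):
    D=np.load(n+"0.npz");f=D["f"];P=D["P"];hsv=cv2.cvtColor(f,cv2.COLOR_BGR2HSV)
    H,S,V=cv2.split(hsv)
    for nm,m in dict(yellow=(abs(H.astype(int)-27)<6)&(S>150)&(V>120),green=(H>50)&(H<75)&(S>120),red=((H<6)|(H>174))&(S>170),blue=(H>100)&(H<125)&(S>120)).items():
        k,l,st,c=cv2.connectedComponentsWithStats(m.astype(np.uint8))
        for i in range(1,k):
            if st[i,4]<60: continue
            p=P[l==i]
            if not(0.3<p[:,0].mean()<0.75 and abs(p[:,1].mean())<0.4): continue
            print(n,nm,st[i].tolist(),np.round(np.median(p,0),4),np.round(np.percentile(p,3,axis=0),3),np.round(np.percentile(p,97,axis=0),3))
D=np.load("top0.npz");P=D["P"];f=D["f"]
p=P[245:295,165:215].reshape(-1,3); q=p[(p[:,2]>.026)&(p[:,2]<.05)];print("bush top",len(q),q.mean(0),(q.min(0)+q.max(0))/2,q.min(0),q.max(0))
q=p[(p[:,2]>.008)&(p[:,2]<.017)];print("plate",len(q),cv2.minAreaRect((q[:,:2]*1000).astype(np.float32)))
# level tray bushes, ledge
x=P[...,0];y=P[...,1];z=P[...,2]
m=(z>.13)&(z<.2)&(x>.35)&(x<.75)&(abs(y)<.3);q=P[m];print("tray",cv2.minAreaRect((q[:,:2]*1000).astype(np.float32)),np.percentile(q[:,2],[1,10,50,90,99]))
print(np.histogram(q[:,2],bins=np.arange(.13,.18,.004)))
E
```

```text
top yellow [255, 204, 19, 11, 177] [0.5565 0.0537 0.1638] [0.543 0.032 0.16 ] [0.569 0.076 0.167]
top yellow [332, 206, 18, 11, 174] [ 0.5621 -0.154   0.1655] [ 0.549 -0.175  0.162] [ 0.575 -0.13   0.169]
top green [350, 175, 35, 44, 433] [ 0.6583 -0.2796  0.0312] [ 0.576 -0.3    0.003] [ 0.704 -0.207  0.052]
top red [216, 170, 39, 45, 454] [0.6585 0.1672 0.0317] [0.566 0.098 0.003] [0.695 0.205 0.053]
top blue [257, 163, 92, 55, 3081] [ 0.6225 -0.0516  0.1409] [ 0.549 -0.166  0.136] [0.692 0.068 0.166]
scene yellow [291, 186, 22, 12, 179] [0.5562 0.0533 0.1655] [0.542 0.03  0.162] [0.571 0.076 0.168]
scene yellow [207, 200, 22, 12, 200] [ 0.5613 -0.1521  0.1666] [ 0.547 -0.175  0.164] [ 0.576 -0.128  0.169]
scene green [164, 243, 71, 62, 1581] [ 0.7012 -0.2394  0.031 ] [ 0.576 -0.299  0.005] [ 0.706 -0.145  0.052]
scene red [305, 216, 70, 62, 1496] [0.6918 0.1478 0.0311] [0.568 0.049 0.004] [0.698 0.205 0.052]
scene blue [208, 190, 119, 71, 5141] [ 0.614  -0.0555  0.1429] [ 0.554 -0.169  0.139] [0.697 0.071 0.167]
bush top 55 [0.39473816 0.26432221 0.03167386] [0.39510463 0.26456497 0.03114475] [0.38063165 0.25073935 0.02606117] [0.4095776  0.27839058 0.03622833]
plate 451 ((390.0346984863281, 268.52703857421875), (69.58837127685547, 70.17398071289062), 12.043960571289062)
tray ((627.9896240234375, -47.17729187011719), (172.39761352539062, 260.9908752441406), 1.4074434041976929) [0.13541816 0.13781021 0.14182132 0.16506239 0.16787376]
(array([   8,  584, 2060,  537,   85,   79,  108,  393, 1040,  275,    3,
          0]), array([0.13 , 0.134, 0.138, 0.142, 0.146, 0.15 , 0.154, 0.158, 0.162,
       0.166, 0.17 , 0.174, 0.178]))
```

```bash
cat >> h.py <<'E'
from scipy.spatial.transform import Rotation as Ro
def to(p,yaw=0.025):
    s=env.state();R=Ro.from_quat(s["tcp_rot"])
    a=yaw;T=Ro.from_matrix(np.array([[-np.cos(a),-np.sin(a),0],[-np.sin(a),np.cos(a),0],[0,0,-1]]))
    print("t",s["t"],"pos",np.round(s["ee_pos"],4),"F",np.round(s["wrist_force"],2),"open",round(s["opening"],4))
    print("tool mm",np.round(R.inv().apply(np.array(p)-s["ee_pos"])*1000,1),"dr",np.round((R.inv()*T).as_rotvec(),3),"lin after turn",np.round(T.inv().apply(np.array(p)-s["ee_pos"])*1000,1),"q",np.round(s["joints"],2))
E
python3 -c "
from h import *
to([.395,.2643,.12])"
```

```text
t 0.1 pos [0.1568 0.6044 0.238 ] F [-0.19  0.41 -0.1 ] open 0.0881
tool mm [-315.9 -269.2  118.5] dr [-0.002 -0.    -0.279] lin after turn [-229.6 -346.   118. ] q [-1.28  0.69 -0.19  1.57  0.16  0.9  -0.22]
```

Emit:
move_arm(steps=[{"linear": [0,0,0],"dr": [0,0,-0.14],"gripper": 60},{"linear": [0,0,0],"dr": [0,0,-0.14],"gripper": 60}], grip_force=20)

```text
t: 0.3
ee_pos: [0.1566, 0.6037, 0.2371]
tcp_rot: [-0.018, 1.0, -0.002, 0.0]
wrist_force: [-0.8, 0.1, -0.7]
opening: 0.074
```

```bash
python3 -c "
from h import *
to([.395,.2643,.12])"
```

```text
t 0.3 pos [0.1566 0.6037 0.2371] F [-0.81  0.08 -0.68] open 0.074
tool mm [-226.4 -347.1  118.4] dr [-0.004  0.     0.01 ] lin after turn [-229.9 -345.3  117.1] q [-1.24  0.7  -0.28  1.56  0.22  0.92  0.01]
```

Emit:
move_arm(steps=[{"linear": [-19,-29,5],"dr": [0,0,0],"gripper": 60},{"linear": [-19,-29,10],"dr": [0,0,0],"gripper": 60},{"linear": [-19,-29,10],"dr": [0,0,0],"gripper": 60},{"linear": [-19,-29,10],"dr": [0,0,0],"gripper": 60},{"linear": [-19,-29,10],"dr": [0,0,0],"gripper": 60},{"linear": [-19,-29,10],"dr": [0,0,0],"gripper": 60},{"linear": [-19,-29,10],"dr": [0,0,0],"gripper": 60},{"linear": [-19,-29,10],"dr": [0,0,0],"gripper": 60},{"linear": [-19,-29,10],"dr": [0,0,0],"gripper": 60},{"linear": [-19,-29,10],"dr": [0,0,0],"gripper": 60},{"linear": [-19,-29,10],"dr": [0,0,0],"gripper": 60},{"linear": [-17,-26,10],"dr": [0,0,0],"gripper": 60}])

```text
t: 1.5
ee_pos: [0.3995, 0.2601, 0.1152]
tcp_rot: [-0.025, 1.0, 0.0, -0.003]
wrist_force: [0.1, -0.2, 1.0]
opening: 0.0603
```

```bash
python3 -c "
from h import *
to([.395,.2643,.12])
d=grab('wrist');cv2.imwrite('pics/w1.png',d['frame'])
d=grab('wrist');E=np.array(d['extrinsics']);print(np.round(E,3).tolist(),d['vfov'],d['cx'],d['cy'])
f=210/np.tan(np.radians(d['vfov'])/2)
p=np.linalg.inv(E)@[.395,.2643,.032,1];r=np.hypot(*p[:2]);th=np.arctan2(r,p[2]);print('pred px',d['cx']+f*th*p[0]/r,d['cy']+f*th*p[1]/r)
"
```

```text
t 1.5 pos [0.3995 0.2601 0.1152] F [ 0.06 -0.16  1.02] open 0.0603
tool mm [ 4.4  4.4 -4.8] dr [ 0.    -0.006  0.024] lin after turn [ 4.4  4.3 -4.8] q [-0.52  0.73 -0.24  2.11  0.45  0.36  0.49]
[[-0.041, 0.965, 0.26, 0.335], [0.999, 0.042, 0.004, 0.25], [-0.007, 0.26, -0.965, 0.259], [0.0, 0.0, 0.0, 1.0]] 65.70646984690485 282.09400900693987 207.94733996500975
pred px 300.7976659574173 207.40569278782212
```

View pics/w1.png

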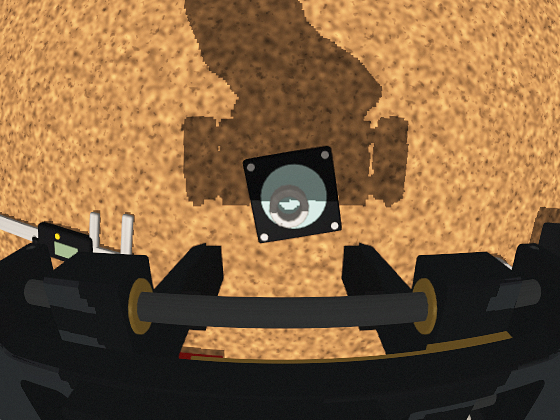

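The wrist view shows the plate (centre about (295,195)) and the bush ring at about (289,206). I'll cast rays on a fresh, settled frame.

```bash
cat >> h.py <<'E'
def wray(d,u,v,z):
    f=210/np.tan(np.radians(d['vfov'])/2);E=np.array(d['extrinsics'])
    a=np.array([u-d['cx'],v-d['cy']]);r=np.hypot(*a);th=r/f
    c=E[:3,:3]@np.append(np.sin(th)*a/r,np.cos(th));o=E[:3,3];return o+c*(z-o[2])/c[2]
def wworld(d):
    h,w=d['range_z'].shape;f=210/np.tan(np.radians(d['vfov'])/2);E=np.array(d['extrinsics'])
    v,u=np.mgrid[:h,:w];a=u-d['cx'];b=v-d['cy'];r=np.hypot(a,b)+1e-9;t=np.tan(r/f);z=d['range_z']
    return np.stack([t*a/r*z,t*b/r*z,z],-1)@E[:3,:3].T+E[:3,3]
E
python3 -c "
from h import *
d=grab('wrist')
to([.395,.2643,.12])
P=wworld(d);p=P[140:250,240:350].reshape(-1,3)
q=p[(p[:,2]>.026)&(p[:,2]<.045)];print(len(q),q.mean(0),(np.percentile(q,2,0)+np.percentile(q,98,0))/2,cv2.minEnclosingCircle((q[:,:2]*1000).astype(np.float32)))
q=p[(p[:,2]>.008)&(p[:,2]<.017)];print(cv2.minAreaRect((q[:,:2]*1000).astype(np.float32)))
print(wray(d,289,206,.032))
cv2.imwrite('pics/w2.png',cv2.resize(d['frame'][130:260,230:360],(520,520)))
"
```

```text
t 1.65 pos [0.3996 0.2591 0.115 ] F [0.36 0.81 0.03] open 0.06
tool mm [ 4.4  5.4 -5. ] dr [-0.002 -0.007  0.02 ] lin after turn [ 4.5  5.3 -5. ] q [-0.52  0.73 -0.24  2.11  0.45  0.36  0.49]
833 [0.39339368 0.26277335 0.03060474] [0.39354917 0.26278218 0.02954311] ((393.7740783691406, 263.222900390625), 14.952796936035156)
((389.1989440917969, 266.7821044921875), (70.10649871826172, 70.42549133300781), 12.393966674804688)
[0.39290021 0.25847772 0.032     ]
```

View pics/w2.png

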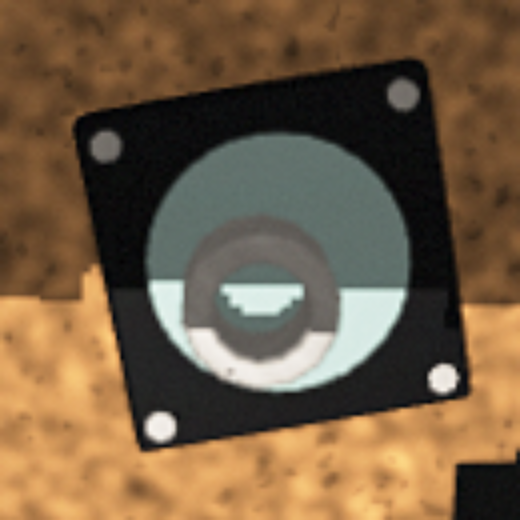

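Emit:
move_arm(steps=[{"linear": [6,4,10],"dr": [-0.002,-0.007,0.02],"gripper": 60},{"linear": [0,0,20],"dr": [0,0,0],"gripper": 60},{"linear": [0,0,20],"dr": [0,0,0],"gripper": 60},{"linear": [0,0,20],"dr": [0,0,0],"gripper": 60}])

```text
t: 2.05
ee_pos: [0.3933, 0.2699, 0.0458]
tcp_rot: [-0.014, 1.0, 0.005, 0.002]
wrist_force: [0.3, 0.7, 0.1]
opening: 0.0601
```

```bash
python3 -c "
from h import *
to([.3935,.263,.0155])"
```

```text
t 2.05 pos [0.3933 0.2699 0.0458] F [0.33 0.73 0.08] open 0.0601
tool mm [ 0.2 -7.2 30.3] dr [0.01  0.005 0.003] lin after turn [-0.  -6.9 30.3] q [-0.64  0.86 -0.1   2.15  0.5   0.14  0.4 ]
```

Emit:
move_arm(steps=[{"linear": [0,-7,4],"dr": [0.01,0.005,0.003],"gripper": 60},{"linear": [0,0,10],"dr": [0,0,0],"gripper": 60}])

```text
t: 2.25
ee_pos: [0.3919, 0.2649, 0.0307]
tcp_rot: [-0.015, 1.0, 0.0, -0.001]
wrist_force: [0.6, 0.6, 0.5]
opening: 0.06
```

```bash
python3 -c "
from h import *
to([.3935,.263,.0155])"
```

```text
t 2.25 pos [0.3919 0.2649 0.0307] F [0.63 0.63 0.52] open 0.06
tool mm [-1.6 -1.9 15.1] dr [ 0.    -0.002  0.004] lin after turn [-1.6 -1.9 15.2] q [-0.65  0.89 -0.07  2.15  0.51  0.11  0.4 ]
```

Emit:
move_arm(steps=[{"linear": [-1.5,-2,7],"dr": [0,0,0],"gripper": 60},{"linear": [0,0,7],"dr": [0,0,0],"gripper": 60},{"linear": [0,0,0],"dr": [0,0,0],"gripper": 60}])

```text
t: 2.55
ee_pos: [0.3933, 0.2641, 0.0158]
tcp_rot: [-0.015, 1.0, 0.001, -0.001]
wrist_force: [-0.7, 0.0, 0.7]
opening: 0.0601
```

```bash
python3 -c "
from h import *
to([.3935,.263,.0155])"
```

```text
t 2.55 pos [0.3933 0.2641 0.0158] F [-0.7   0.03  0.68] open 0.0601
tool mm [-0.2 -1.1  0.3] dr [ 0.002 -0.002  0.005] lin after turn [-0.2 -1.1  0.3] q [-0.66  0.92 -0.05  2.15  0.52  0.08  0.39]
```

Now grip, then lift.

Emit:
move_arm(steps=[{"linear": [0,-1,0],"dr": [0,0,0],"gripper": 20},{"linear": [0,0,0],"dr": [0,0,0],"gripper": 20},{"linear": [0,0,0],"dr": [0,0,0],"gripper": 20},{"linear": [0,0,0],"dr": [0,0,0],"gripper": 20},{"linear": [0,0,0],"dr": [0,0,0],"gripper": 20},{"linear": [0,0,0],"dr": [0,0,0],"gripper": 20}], grip_force=25)

```text
t: 3.15
ee_pos: [0.3942, 0.2633, 0.017]
tcp_rot: [-0.015, 1.0, 0.002, 0.0]
wrist_force: [0.7, 0.9, -0.1]
opening: 0.0294
```

Emit:
move_arm(steps=[{"linear": [0,0,-10],"dr": [0,0,0],"gripper": 20},{"linear": [0,0,-20],"dr": [0,0,0],"gripper": 20},{"linear": [0,0,-30],"dr": [0,0,0],"gripper": 20},{"linear": [0,0,-40],"dr": [0,0,0],"gripper": 20},{"linear": [0,0,-40],"dr": [0,0,0],"gripper": 20},{"linear": [0,0,-40],"dr": [0,0,0],"gripper": 20},{"linear": [0,0,-30],"dr": [0,0,0],"gripper": 20},{"linear": [0,0,-20],"dr": [0,0,0],"gripper": 20},{"linear": [0,0,0],"dr": [0,0,0],"gripper": 20}])

```text
t: 4.05
ee_pos: [0.3924, 0.2606, 0.2608]
tcp_rot: [-0.016, 1.0, -0.0, 0.001]
wrist_force: [-0.3, 1.9, -1.0]
opening: 0.029
```

```bash
python3 -c "
from h import *
d=grab('top');P=world(d);np.savez('top1.npz',f=d['frame'],P=P)
a=.025;X=np.array([np.cos(a),np.sin(a)]);Y=np.array([-np.sin(a),np.cos(a)]);O=np.array([.559,-.05])+.077*X
D=np.load('top0.npz');P=D['P'];g=D['f'].max(2)
m=(P[...,2]>.151)&(P[...,2]<.17)&(g>120)&(P[...,0]>.6)&(P[...,0]<.73)&(abs(P[...,1]+.05)<.13)
k,l,st,c=cv2.connectedComponentsWithStats(m.astype(np.uint8))
for i in range(1,k):
  if st[i,4]>15:
    q=P[l==i][:,:2];w=(q.min(0)+q.max(0))/2;print(st[i].tolist(),w,'tray',(w-O)@X,(w-O)@Y)
print('O',O); 
m=(abs(P[...,2]-.164)<.006)&(P[...,0]>.5)&(P[...,0]<.75)&(abs(P[...,1]+.05)<.14)
x=((P[...,:2]-O)@X)[m];print(np.histogram(x,bins=np.arange(-.11,.08,.01)))
t=O-.028*X-.02*Y;print('target',t);to([*t,.19])"
```

```text
[299, 159, 13, 4, 29] [ 0.70113405 -0.05156524] tray 0.06505050472885254 -0.005117732845102943
[273, 167, 11, 10, 62] [0.66637796 0.02139264] tray 0.032129036015625334 0.06868616350499249
[294, 170, 11, 10, 61] [ 0.66007122 -0.03713519] tray 0.02436122322918711 0.01033427169853093
[314, 170, 11, 11, 61] [ 0.66252875 -0.09220954] tray 0.025441273022101668 -0.04478429502330216
O [ 0.63597594 -0.0480752 ]
(array([  0, 138, 356, 347, 340, 203,   0,   0,   0,   0,   0,   0,  36,
        42,  45,   9, 179,  13]), array([-1.10000000e-01, -1.00000000e-01, -9.00000000e-02, -8.00000000e-02,
       -7.00000000e-02, -6.00000000e-02, -5.00000000e-02, -4.00000000e-02,
       -3.00000000e-02, -2.00000000e-02, -1.00000000e-02, -5.55111512e-17,
        1.00000000e-02,  2.00000000e-02,  3.00000000e-02,  4.00000000e-02,
        5.00000000e-02,  6.00000000e-02,  7.00000000e-02]))
target [ 0.60848464 -0.06876888]
t 4.1 pos [0.3919 0.26   0.2595] F [-0.54 -0.24 -1.6 ] open 0.0287
tool mm [-206.2 -335.2   70.3] dr [-0.002 -0.     0.006] lin after turn [-208.3 -334.1   69.5] q [-0.4   0.48 -0.44  1.98  0.3   0.74  0.59]
```

Emit:
move_arm(steps=[{"linear": [-10,-16,0],"dr": [0,0,0],"gripper": 20},{"linear": [-20,-33,0],"dr": [0,0,0],"gripper": 20},{"linear": [-20,-33,0],"dr": [0,0,0],"gripper": 20},{"linear": [-20,-33,0],"dr": [0,0,0],"gripper": 20},{"linear": [-20,-33,0],"dr": [0,0,0],"gripper": 20},{"linear": [-20,-33,0],"dr": [0,0,0],"gripper": 20},{"linear": [-20,-33,0],"dr": [0,0,0],"gripper": 20},{"linear": [-20,-33,0],"dr": [0,0,0],"gripper": 20},{"linear": [-20,-33,0],"dr": [0,0,0],"gripper": 20},{"linear": [-20,-30,0],"dr": [0,0,0],"gripper": 20},{"linear": [-13,-16,0],"dr": [0,0,0],"gripper": 20},{"linear": [0,0,0],"dr": [0,0,0],"gripper": 20}])

```text
t: 5.3
ee_pos: [0.6017, -0.0749, 0.2396]
tcp_rot: [-0.02, 1.0, -0.006, -0.017]
wrist_force: [1.0, 0.0, -0.0]
opening: 0.0293
```

```bash
python3 -c "
from h import *
to([.6085,-.069,.19])"
```

```text
t 5.3 pos [ 0.6017 -0.0749  0.2396] F [ 0.97  0.03 -0.01] open 0.0293
tool mm [-8.8  6.2 49.3] dr [-0.011 -0.034  0.015] lin after turn [-7.   5.7 49.6] q [ 0.28  0.7  -0.43  1.58  0.34  0.97  1.34]
```

Emit:
move_arm(steps=[{"linear": [-7,6,10],"dr": [-0.011,-0.034,0.015],"gripper": 20},{"linear": [0,0,20],"dr": [0,0,0],"gripper": 20},{"linear": [0,0,20],"dr": [0,0,0],"gripper": 20},{"linear": [0,0,10],"dr": [0,0,0],"gripper": 20},{"linear": [0,0,0],"dr": [0,0,0],"gripper": 20}])

```text
t: 5.8
ee_pos: [0.6011, -0.0633, 0.1718]
tcp_rot: [-0.014, 1.0, 0.002, -0.006]
wrist_force: [-0.6, -0.7, 0.2]
opening: 0.0291
```

```bash
python3 -c "
from h import *
to([.6085,-.069,.155])
d=grab('wrist');cv2.imwrite('pics/w3.png',d['frame'])"
```

```text
t 5.8 pos [ 0.6011 -0.0633  0.1718] F [-0.59 -0.67  0.21] open 0.0291
tool mm [-7.5 -6.  16.7] dr [ 0.003 -0.012  0.004] lin after turn [-7.3 -5.9 16.8] q [ 0.25  0.77 -0.4   1.67  0.38  0.79  1.28]
```

View pics/w3.png

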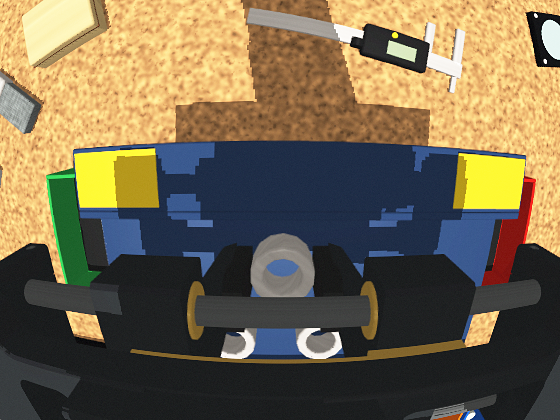

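The held bush (283,262) hangs over the free near half. The ledge is above it in the picture and two of the tray bushes are behind it at (237,343) and (318,343). I'll lower it now.

Emit:
move_arm(steps=[{"linear": [-7.5,-5,4],"dr": [0.003,-0.012,0.004],"gripper": 20},{"linear": [0,0,6],"dr": [0,0,0],"gripper": 20},{"linear": [0,0,6],"dr": [0,0,0],"gripper": 20},{"linear": [0,0,3],"dr": [0,0,0],"gripper": 20},{"linear": [0,0,0],"dr": [0,0,0],"gripper": 20}])

```text
t: 6.35
ee_pos: [0.6112, -0.0676, 0.1542]
tcp_rot: [-0.012, 1.0, 0.0, 0.003]
wrist_force: [0.6, 0.6, -1.2]
opening: 0.029
```

```bash
python3 -c "
from h import *
to([.6085,-.069,.146])"
```

```text
t 6.35 pos [ 0.6112 -0.0676  0.1542] F [ 0.57  0.59 -1.18] open 0.029
tool mm [ 2.8 -1.3  8.2] dr [-0.     0.006 -0.   ] lin after turn [ 2.8 -1.3  8.2] q [ 0.25  0.8  -0.38  1.67  0.4   0.74  1.27]
```

Emit:
move_arm(steps=[{"linear": [2.5,-1,2.5],"dr": [0,0.006,0],"gripper": 20},{"linear": [0,0,2],"dr": [0,0,0],"gripper": 20},{"linear": [0,0,2],"dr": [0,0,0],"gripper": 20},{"linear": [0,0,0],"dr": [0,0,0],"gripper": 20}])

```text
t: 6.75
ee_pos: [0.6087, -0.0689, 0.1475]
tcp_rot: [-0.012, 1.0, -0.0, 0.0]
wrist_force: [-0.3, 0.6, -0.8]
opening: 0.0295
```

```bash
python3 -c "
from h import *
to([.6085,-.069,.146])"
```

```text
t 6.75 pos [ 0.6087 -0.0689  0.1475] F [-0.25  0.63 -0.76] open 0.0295
tool mm [ 0.2 -0.1  1.5] dr [-0.  0. -0.] lin after turn [ 0.2 -0.1  1.5] q [ 0.25  0.81 -0.38  1.68  0.41  0.73  1.26]
```

Emit:
move_arm(steps=[{"linear": [0,0,1.2],"dr": [0,0,0],"gripper": 20},{"linear": [0,0,1.2],"dr": [0,0,0],"gripper": 20},{"linear": [0,0,0],"dr": [0,0,0],"gripper": 20}])

```text
t: 7.05
ee_pos: [0.6089, -0.0688, 0.1451]
tcp_rot: [-0.012, 1.0, -0.0, 0.0]
wrist_force: [0.3, 0.0, -1.2]
opening: 0.0292
```

```bash
python3 -c "
from h import *
to([.6085,-.069,.1445])"
```

```text
t 7.05 pos [ 0.6089 -0.0688  0.1451] F [ 0.34  0.01 -1.2 ] open 0.0292
tool mm [ 0.4 -0.2  0.6] dr [-0.  0. -0.] lin after turn [ 0.4 -0.2  0.6] q [ 0.25  0.81 -0.37  1.68  0.41  0.73  1.26]
```

Emit:
move_arm(steps=[{"linear": [0,0,1],"dr": [0,0,0],"gripper": 20},{"linear": [0,0,0],"dr": [0,0,0],"gripper": 20},{"linear": [0,0,0],"dr": [0,0,0],"gripper": 36},{"linear": [0,0,0],"dr": [0,0,0],"gripper": 42},{"linear": [0,0,0],"dr": [0,0,0],"gripper": 42},{"linear": [0,0,0],"dr": [0,0,0],"gripper": 42},{"linear": [0,0,0],"dr": [0,0,0],"gripper": 42}])

```text
t: 7.75
ee_pos: [0.6095, -0.0687, 0.1447]
tcp_rot: [-0.012, 1.0, -0.0, 0.001]
wrist_force: [0.1, 0.3, -1.0]
opening: 0.0421
```

Emit:
move_arm(steps=[{"linear": [0,0,-5],"dr": [0,0,0],"gripper": 42},{"linear": [0,0,-10],"dr": [0,0,0],"gripper": 42},{"linear": [0,0,-15],"dr": [0,0,0],"gripper": 42},{"linear": [0,0,-25],"dr": [0,0,0],"gripper": 42},{"linear": [0,0,-25],"dr": [0,0,0],"gripper": 42},{"linear": [0,0,0],"dr": [0,0,0],"gripper": 42}])

```text
t: 8.35
ee_pos: [0.6095, -0.0684, 0.2303]
tcp_rot: [-0.013, 1.0, 0.0, 0.001]
wrist_force: [0.4, 0.3, 0.3]
opening: 0.0421
```

```bash
python3 -c "
from h import *
to([.5615,-.153,.22])
d=grab('scene');cv2.imwrite('pics/s2.png',cv2.resize(d['frame'][150:310,140:400],None,fx=3,fy=3))"
```

```text
t 8.35 pos [ 0.6095 -0.0684  0.2303] F [0.41 0.31 0.3 ] open 0.0421
tool mm [ 50.1 -83.4  10.2] dr [0.    0.002 0.   ] lin after turn [ 50.1 -83.4  10.3] q [ 0.27  0.7  -0.42  1.61  0.35  0.9   1.32]
```

View pics/s2.png

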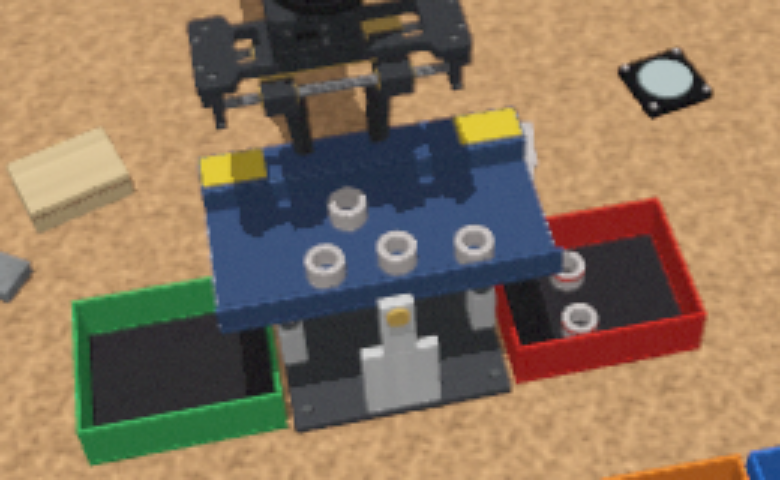

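The last bush stands upright in the near half (347,208 in the crop), with the others untouched and the tray level. Next I'll shut the fingers and turn the tool 90° so the body stays clear of the rising tray end.

Emit:
move_arm(steps=[{"linear": [0,0,0],"dr": [0,0,0.143],"gripper": 0},{"linear": [0,0,0],"dr": [0,0,0.143],"gripper": 0},{"linear": [0,0,0],"dr": [0,0,0.143],"gripper": 0},{"linear": [0,0,0],"dr": [0,0,0.143],"gripper": 0},{"linear": [0,0,0],"dr": [0,0,0.143],"gripper": 0},{"linear": [0,0,0],"dr": [0,0,0.143],"gripper": 0},{"linear": [0,0,0],"dr": [0,0,0.143],"gripper": 0},{"linear": [0,0,0],"dr": [0,0,0.143],"gripper": 0},{"linear": [0,0,0],"dr": [0,0,0.143],"gripper": 0},{"linear": [0,0,0],"dr": [0,0,0.143],"gripper": 0},{"linear": [0,0,0],"dr": [0,0,0.143],"gripper": 0}])

```text
t: 9.5
ee_pos: [0.6006, -0.0692, 0.2192]
tcp_rot: [0.721, 0.692, -0.007, -0.007]
wrist_force: [-0.6, 0.2, 0.2]
opening: 0.0002
```

```bash
python3 -c "
from h import *
to([.5615,-.155,.185],-1.546)"
```

```text
t 9.5 pos [ 0.6006 -0.0692  0.2192] F [-0.56  0.24  0.24] open 0.0002
tool mm [-87.3 -34.9  34.9] dr [-0.019 -0.    -0.066] lin after turn [-84.8 -41.2  34.2] q [ 0.01  0.69  0.05  1.64 -0.04  0.83  0.04]
```

Emit:
move_arm(steps=[{"linear": [-17,-8,0],"dr": [-0.019,0,-0.066],"gripper": 0},{"linear": [-22,-11,0],"dr": [0,0,0],"gripper": 0},{"linear": [-22,-11,5],"dr": [0,0,0],"gripper": 0},{"linear": [-22,-11,5],"dr": [0,0,0],"gripper": 0},{"linear": [0,0,5],"dr": [0,0,0],"gripper": 0},{"linear": [0,0,0],"dr": [0,0,0],"gripper": 0}])

```text
t: 10.1
ee_pos: [0.556, -0.1523, 0.1984]
tcp_rot: [0.697, 0.717, -0.003, -0.004]
wrist_force: [-1.0, -0.4, 0.3]
opening: 0.0007
```

```bash
python3 -c "
from h import *
to([.5615,-.155,.175],-1.546)"
```

```text
t 10.1 pos [ 0.556  -0.1523  0.1984] F [-0.98 -0.45  0.31] open 0.0007
tool mm [-2.9  5.6 23.3] dr [-0.009 -0.002  0.003] lin after turn [-2.8  5.4 23.4] q [ 0.18  0.68  0.01  1.75 -0.01  0.72  0.23]
```

Emit:
move_arm(steps=[{"linear": [-2.5,5,6],"dr": [-0.009,-0.002,0.003],"gripper": 0},{"linear": [0,0,8],"dr": [0,0,0],"gripper": 0},{"linear": [0,0,8],"dr": [0,0,0],"gripper": 0},{"linear": [0,0,0],"dr": [0,0,0],"gripper": 0}])

```text
t: 10.5
ee_pos: [0.5629, -0.1506, 0.1736]
tcp_rot: [0.697, 0.717, 0.001, -0.001]
wrist_force: [0.1, 0.1, -0.1]
opening: 0.0004
```

```bash
python3 -c "
from h import *
to([.5615,-.155,.160],-1.546)"
```

```text
t 10.5 pos [ 0.5629 -0.1506  0.1736] F [ 0.09  0.1  -0.08] open 0.0004
tool mm [-4.4 -1.6 13.6] dr [ 0.    -0.002  0.005] lin after turn [-4.4 -1.5 13.6] q [ 0.18  0.72  0.01  1.77 -0.01  0.66  0.23]
```

Emit:
move_arm(steps=[{"linear": [-4,-1.5,3],"dr": [0,0,0],"gripper": 0},{"linear": [0,0,3],"dr": [0,0,0],"gripper": 0},{"linear": [0,0,3],"dr": [0,0,0],"gripper": 0},{"linear": [0,0,3],"dr": [0,0,0],"gripper": 0},{"linear": [0,0,3],"dr": [0,0,0],"gripper": 0},{"linear": [0,0,3],"dr": [0,0,0],"gripper": 0},{"linear": [0,0,3],"dr": [0,0,0],"gripper": 0},{"linear": [0,0,0],"dr": [0,0,0],"gripper": 0}])

```text
t: 11.3
ee_pos: [0.5624, -0.1557, 0.1518]
tcp_rot: [0.697, 0.717, 0.001, 0.001]
wrist_force: [-0.6, 0.3, 1.6]
opening: 0.0008
```

```bash
python3 -c "
from h import *
to([.5615,-.153,.135],-1.546)"
```

```text
t 11.3 pos [ 0.5624 -0.1557  0.1518] F [-0.57  0.33  1.63] open 0.0008
tool mm [ 2.7 -0.8 16.8] dr [ 0.003 -0.     0.005] lin after turn [ 2.7 -0.8 16.8] q [ 0.19  0.75  0.01  1.78 -0.01  0.61  0.23]
```

Emit:
move_arm(steps=[{"linear": [1,0,3],"dr": [0,0,0],"gripper": 0},{"linear": [0,0,3],"dr": [0,0,0],"gripper": 0},{"linear": [0,0,3],"dr": [0,0,0],"gripper": 0},{"linear": [0,0,3],"dr": [0,0,0],"gripper": 0},{"linear": [0,0,3],"dr": [0,0,0],"gripper": 0},{"linear": [0,0,3],"dr": [0,0,0],"gripper": 0},{"linear": [0,0,3],"dr": [0,0,0],"gripper": 0},{"linear": [0,0,0],"dr": [0,0,0],"gripper": 0}])

```text
t: 12.1
ee_pos: [0.5627, -0.1551, 0.1302]
tcp_rot: [0.697, 0.717, 0.001, 0.001]
wrist_force: [-1.3, -1.7, 6.1]
opening: 0.0002
```

```bash
python3 -c "
from h import *
to([.5615,-.153,.125],-1.546)"
```

```text
t 12.1 pos [ 0.5627 -0.1551  0.1302] F [-1.3  -1.66  6.07] open 0.0002
tool mm [ 2.1 -1.2  5.2] dr [0.004 0.    0.004] lin after turn [ 2.1 -1.2  5.2] q [ 0.19  0.78  0.01  1.8  -0.01  0.56  0.23]
```

Emit:
move_arm(steps=[{"linear": [0,0,1],"dr": [0,0,0],"gripper": 0},{"linear": [0,0,1],"dr": [0,0,0],"gripper": 0},{"linear": [0,0,0],"dr": [0,0,0],"gripper": 0}])

```text
t: 12.4
ee_pos: [0.5628, -0.1549, 0.1283]
tcp_rot: [0.697, 0.717, 0.001, 0.001]
wrist_force: [-1.0, -0.8, 4.1]
opening: 0.0004
```

Emit:
move_arm(steps=[{"linear": [0,0,1],"dr": [0,0,0],"gripper": 0},{"linear": [0,0,1],"dr": [0,0,0],"gripper": 0},{"linear": [0,0,0],"dr": [0,0,0],"gripper": 0}])

```text
t: 12.7
ee_pos: [0.5627, -0.1546, 0.1262]
tcp_rot: [0.697, 0.717, 0.001, 0.001]
wrist_force: [-1.5, -1.5, 5.2]
opening: 0.0006
```

Emit:
move_arm(steps=[{"linear": [0,0,1],"dr": [0,0,0],"gripper": 0},{"linear": [0,0,1],"dr": [0,0,0],"gripper": 0},{"linear": [0,0,0],"dr": [0,0,0],"gripper": 0}])

```text
t: 13.0
ee_pos: [0.5627, -0.1544, 0.1246]
tcp_rot: [0.697, 0.717, 0.001, 0.001]
wrist_force: [-1.6, -1.1, 6.0]
opening: 0.0004
```

```bash
python3 -c "
from h import *
d=grab('wrist');cv2.imwrite('pics/w4.png',d['frame'])
to([.5615,-.153,.125],-1.546)"
```

```text
t 13.05 pos [ 0.5627 -0.1544  0.1247] F [-1.32  0.23  6.1 ] open 0.0003
tool mm [ 1.5 -1.2 -0.3] dr [ 0.004 -0.     0.005] lin after turn [ 1.5 -1.2 -0.3] q [ 0.19  0.79  0.01  1.8  -0.01  0.55  0.23]
```

View pics/w4.png

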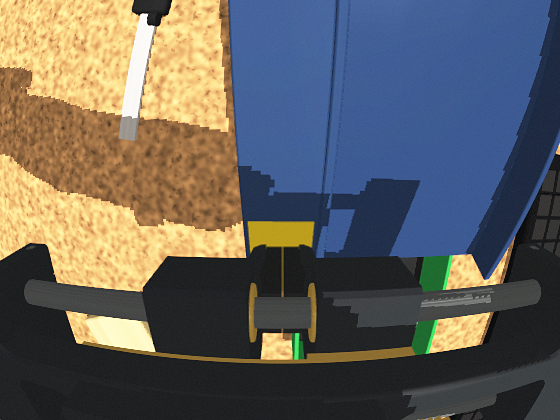

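The fingers are on the yellow pad (282,235) and the tray floor in view is already empty. I'll keep feeling for the stop.

Emit:
move_arm(steps=[{"linear": [0,0,1],"dr": [0,0,0],"gripper": 0},{"linear": [0,0,1],"dr": [0,0,0],"gripper": 0},{"linear": [0,0,0],"dr": [0,0,0],"gripper": 0}])

```text
t: 13.35
ee_pos: [0.5627, -0.1542, 0.1234]
tcp_rot: [0.697, 0.717, 0.002, 0.001]
wrist_force: [-1.4, -0.7, 6.3]
opening: 0.0004
```

Emit:
move_arm(steps=[{"linear": [0,0,1],"dr": [0,0,0],"gripper": 0},{"linear": [0,0,0],"dr": [0,0,0],"gripper": 0}])

```text
t: 13.55
ee_pos: [0.5627, -0.1541, 0.1229]
tcp_rot: [0.697, 0.718, 0.002, 0.001]
wrist_force: [-1.1, -1.4, 6.6]
opening: 0.0005
```

Emit:
move_arm(steps=[{"linear": [0,0,1.2],"dr": [0,0,0],"gripper": 0},{"linear": [0,0,1.2],"dr": [0,0,0],"gripper": 0}])

```text
t: 13.75
ee_pos: [0.5627, -0.1538, 0.1211]
tcp_rot: [0.697, 0.718, 0.002, 0.001]
wrist_force: [-1.1, -0.4, 6.4]
opening: 0.0005
```

Emit:
move_arm(steps=[{"linear": [0,0,1.2],"dr": [0,0,0],"gripper": 0},{"linear": [0,0,1.2],"dr": [0,0,0],"gripper": 0}])

```text
t: 13.95
ee_pos: [0.5627, -0.1535, 0.1194]
tcp_rot: [0.696, 0.718, 0.002, 0.001]
wrist_force: [-1.8, 0.5, 8.2]
opening: 0.0006
```

Emit:
move_arm(steps=[{"linear": [0,0,1.2],"dr": [0,0,0],"gripper": 0},{"linear": [0,0,0],"dr": [0,0,0],"gripper": 0}])

```text
t: 14.15
ee_pos: [0.5627, -0.1534, 0.1193]
tcp_rot: [0.697, 0.718, 0.002, 0.001]
wrist_force: [-1.6, -1.4, 6.9]
opening: 0.0003
```

Emit:
move_arm(steps=[{"linear": [0,0,1.2],"dr": [0,0,0],"gripper": 0},{"linear": [0,0,0],"dr": [0,0,0],"gripper": 0}])

```text
t: 14.35
ee_pos: [0.5628, -0.1535, 0.1194]
tcp_rot: [0.697, 0.718, 0.002, 0.001]
wrist_force: [-2.2, -0.7, 7.9]
opening: 0.0005
```

Emit:
move_arm(steps=[{"linear": [0,0,1.5],"dr": [0,0,0],"gripper": 0}])

```text
t: 14.45
ee_pos: [0.5628, -0.1535, 0.1187]
tcp_rot: [0.697, 0.717, 0.003, 0.002]
wrist_force: [-3.3, 0.0, 15.4]
opening: 0.0004
```

Emit:
move_arm(steps=[{"linear": [0,0,2],"dr": [0,0,0],"gripper": 0}])

```text
t: 14.55
ee_pos: [0.5629, -0.1534, 0.1182]
tcp_rot: [0.697, 0.717, 0.003, 0.002]
wrist_force: [-5.6, 0.5, 24.3]
opening: 0.0004
```

Emit:
move_arm(steps=[{"linear": [0,0,-0.3],"dr": [0,0,0],"gripper": 0}])

```text
t: 14.65
ee_pos: [0.5628, -0.1535, 0.1194]
tcp_rot: [0.697, 0.717, 0.003, 0.002]
wrist_force: [-1.2, -2.4, 6.8]
opening: 0.0006
```

```bash
python3 -c "
from h import *
d=grab('scene');cv2.imwrite('pics/s3.png',cv2.resize(d['frame'][150:310,140:400],None,fx=3,fy=3))
to([.5615,-.153,.119],-1.546)"
```

```text
t 14.7 pos [ 0.5628 -0.1536  0.1195] F [-2.75 -0.23  7.01] open 0.0002
tool mm [ 0.7 -1.3  0.5] dr [ 0.007 -0.001  0.004] lin after turn [ 0.7 -1.3  0.5] q [ 0.19  0.8   0.    1.81 -0.01  0.53  0.23]
```

View pics/s3.png

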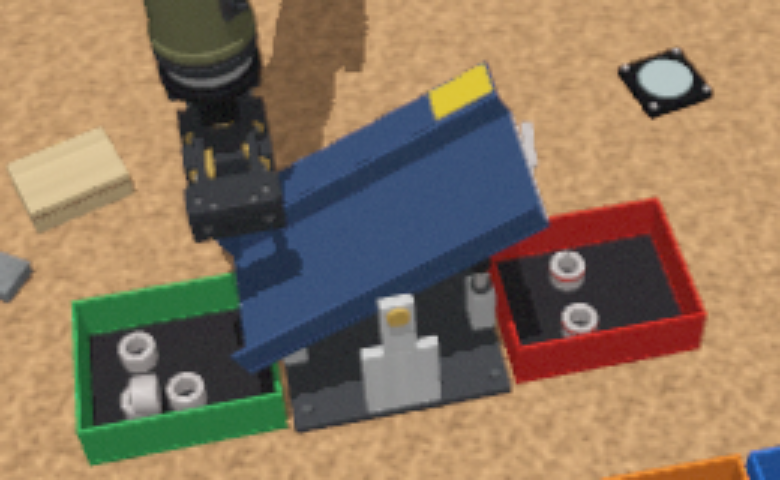

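Emit:
move_arm(steps=[{"linear": [0,0,1.0],"dr": [0,0,0],"gripper": 0}])

```text
t: 14.8
ee_pos: [0.5628, -0.1535, 0.1191]
tcp_rot: [0.697, 0.717, 0.003, 0.002]
wrist_force: [-2.8, 0.2, 8.4]
opening: 0.0006
```

Emit:
move_arm(steps=[{"linear": [0,0,0.6],"dr": [0,0,0],"gripper": 0}])

```text
t: 14.9
ee_pos: [0.5628, -0.1535, 0.1191]
tcp_rot: [0.697, 0.717, 0.003, 0.002]
wrist_force: [-1.7, 0.0, 8.5]
opening: 0.0007
```

Emit:
move_arm(steps=[{"linear": [0,0,0.6],"dr": [0,0,0],"gripper": 0}])

```text
t: 15.0
ee_pos: [0.5628, -0.1535, 0.1191]
tcp_rot: [0.697, 0.717, 0.003, 0.002]
wrist_force: [-2.4, 0.3, 9.1]
opening: 0.0009
```

Emit:
move_arm(steps=[{"linear": [0,0,1.0],"dr": [0,0,0],"gripper": 0}])

```text
t: 15.1
ee_pos: [0.5628, -0.1535, 0.1189]
tcp_rot: [0.697, 0.717, 0.003, 0.002]
wrist_force: [-1.9, -0.2, 12.2]
opening: 0.0003
```

Emit:
move_arm(steps=[{"linear": [0,0,1.0],"dr": [0,0,0],"gripper": 0}])

```text
t: 15.2
ee_pos: [0.5628, -0.1535, 0.1188]
tcp_rot: [0.697, 0.717, 0.003, 0.002]
wrist_force: [-3.0, 0.0, 12.4]
opening: 0.0008
```

Emit:
move_arm(steps=[{"linear": [0,0,1.0],"dr": [0,0,0],"gripper": 0},{"linear": [0,0,1.0],"dr": [0,0,0],"gripper": 0},{"linear": [0,0,1.0],"dr": [0,0,0],"gripper": 0},{"linear": [0,0,1.0],"dr": [0,0,0],"gripper": 0}])

```text
t: 15.6
ee_pos: [0.5628, -0.1535, 0.1188]
tcp_rot: [0.697, 0.717, 0.004, 0.003]
wrist_force: [-3.0, 0.5, 13.0]
opening: 0.0004
```

```bash
python3 -c "
from h import *
d=grab('scene');P=world(d);x,y,z=P[...,0],P[...,1],P[...,2]
to([.5615,-.153,.119],-1.546)
m=((x>.56)&(x<.71)&(y<-.12)&(y>-.31)&(d['frame'].min(2)>115)&(z<.06)).astype(np.uint8)
k,l,st,c=cv2.connectedComponentsWithStats(m)
for i in range(1,k):
  if st[i,4]>10: print(st[i].tolist(),P[l==i].mean(0))
d=grab('top');cv2.imwrite('pics/t3.png',cv2.resize(d['frame'][150:240,200:400],None,fx=4,fy=4))
"
```

```text
t 15.65 pos [ 0.5628 -0.1535  0.1188] F [-3.38 -0.38 12.8 ] open 0.0006
tool mm [ 0.5 -1.3 -0.2] dr [ 0.01  -0.001  0.004] lin after turn [ 0.5 -1.3 -0.2] q [ 0.19  0.8   0.    1.81 -0.01  0.53  0.23]
[179, 261, 13, 13, 120] [ 0.61604918 -0.25587627  0.01961056]
[235, 267, 6, 4, 13] [ 0.64900439 -0.12730345  0.02026653]
[180, 275, 13, 15, 138] [ 0.67510333 -0.25209501  0.04193527]
[195, 274, 13, 13, 118] [ 0.66255151 -0.21843331  0.02056365]
[224, 295, 9, 3, 11] [ 7.08238390e-01 -1.60795448e-01  4.23289015e-04]
```

View pics/t3.png

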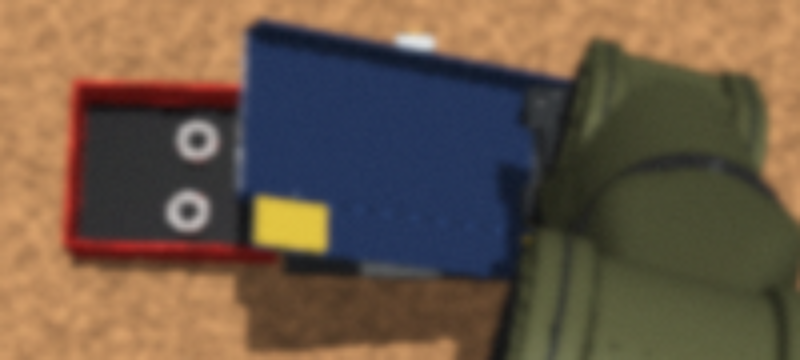

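The red bin still holds both rejects, and the tray is empty and tilted. The arm hides the green bin in this view. One bush appears to lie on top of another, so I'll check its height.

```bash
python3 -c "
from h import *
d=grab('scene');P=world(d);x,y,z=P[...,0],P[...,1],P[...,2]
cv2.imwrite('pics/s4.png',cv2.resize(d['frame'][235:305,160:245],None,fx=8,fy=8,interpolation=cv2.INTER_CUBIC))
for u0,v0 in((180,275),(179,261),(195,274)):
  q=P[v0:v0+15,u0:u0+13].reshape(-1,3);q=q[(q[:,2]>.008)];print(np.round(np.percentile(q,[2,50,98],axis=0),3).tolist())
print((z[275:290,178:196]*1000).astype(int))
"
```

```text
[[0.652, -0.269, 0.01], [0.677, -0.25, 0.048], [0.703, -0.238, 0.056]]
[[0.6, -0.272, 0.008], [0.62, -0.254, 0.022], [0.666, -0.24, 0.054]]
[[0.641, -0.231, 0.009], [0.669, -0.218, 0.023], [0.705, -0.204, 0.053]]
[[  7   5   6   4   3   8  46  50  56  50  54  51  53  55  44   7   4   5]
 [  4   9   3   6   6   6  53  54  52  55  52  51  53  54  45   5   6   8]
 [  7   8   2  10   6  52  55  55  56  54  56  56  51  53  38   5   6   6]
 [  5   4   7   4   6  52  55  54  54  53  52  53  56  48  37   8   7   5]
 [ 10   4   5   7  25  53  54  52  53  52  54  53  53  52  38   8   8   6]
 [ 10   6   9   6  25  25  53  53  55  50  52  51  53  53  35  29   4   8]
 [  5   5   7  27  26  23  52  53  53  51  50  50  53  49  30  31   3   6]
 [  4   4   8  25  25  19  52  52  53  49  51  48  50  51  47  30   7   7]
 [  3   1   6  24  25  18  52  49  46  48  47  49  48  46  45  30   4   6]
 [  6   5   5  26  25  17  48  49  48  48  45  47  45  44  46  31   4   3]
 [  3   6   3  24  24  23  46  42  44  41  40  43  43  39 969  36   4   6]
 [  2   3   5  17  23  25  25  40  40  39  41  41  39  40  36  32  10   5]
 [  5   8   7   5  19  26  24  35  35  34  31  17  16  17  11   6   5   6]
 [  5   4   7   6  12  19  21  17  20  21  19  13  15  49  47  50  49  51]
 [  4   7   9   5   4   9  15  17  49  49  51  52  49  51  47  49  48  48]]
```

View pics/s4.png

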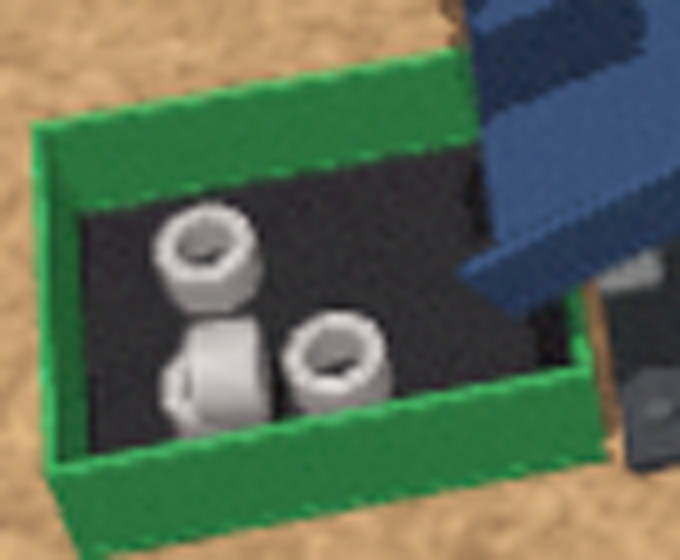

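The fourth bush shows beneath the lying one at (175,390): its top is at about 25 mm and the lying one's top at about 54 mm. That puts the lying bush's origin near 39 mm, under the 45 mm limit. So all four are in the green bin. I'll hold a little longer, then ease up.

Emit:
move_arm(steps=[{"linear": [0,0,1.0],"dr": [0,0,0],"gripper": 0},{"linear": [0,0,1.1],"dr": [0,0,0],"gripper": 0},{"linear": [0,0,1.1],"dr": [0,0,0],"gripper": 0},{"linear": [0,0,1.1],"dr": [0,0,0],"gripper": 0},{"linear": [0,0,1.1],"dr": [0,0,0],"gripper": 0}])

```text
t: 16.25
ee_pos: [0.5628, -0.1535, 0.1188]
tcp_rot: [0.697, 0.717, 0.004, 0.004]
wrist_force: [-3.7, -0.1, 13.8]
opening: 0.0006
```

Emit:
move_arm(steps=[{"linear": [0,0,-1],"dr": [0,0,0],"gripper": 0},{"linear": [0,0,-3],"dr": [0,0,0],"gripper": 0},{"linear": [0,0,-3],"dr": [0,0,0],"gripper": 0},{"linear": [0,0,-3],"dr": [0,0,0],"gripper": 0},{"linear": [0,0,-3],"dr": [0,0,0],"gripper": 0},{"linear": [0,0,-3],"dr": [0,0,0],"gripper": 0},{"linear": [0,0,-3],"dr": [0,0,0],"gripper": 0},{"linear": [0,0,-3],"dr": [0,0,0],"gripper": 0},{"linear": [0,0,-3],"dr": [0,0,0],"gripper": 0},{"linear": [0,0,-3],"dr": [0,0,0],"gripper": 0}])

```text
t: 17.25
ee_pos: [0.5627, -0.1553, 0.1494]
tcp_rot: [0.698, 0.716, 0.004, 0.005]
wrist_force: [0.6, -0.3, 2.5]
opening: 0.0003
```

Emit:
move_arm(steps=[{"linear": [0,0,-2],"dr": [0,0,0],"gripper": 0},{"linear": [0,0,-2],"dr": [0,0,0],"gripper": 0},{"linear": [0,0,-2],"dr": [0,0,0],"gripper": 0},{"linear": [0,0,-2],"dr": [0,0,0],"gripper": 0},{"linear": [0,0,-2],"dr": [0,0,0],"gripper": 0},{"linear": [0,0,-2],"dr": [0,0,0],"gripper": 0},{"linear": [0,0,-2],"dr": [0,0,0],"gripper": 0},{"linear": [0,0,-2],"dr": [0,0,0],"gripper": 0},{"linear": [0,0,-2],"dr": [0,0,0],"gripper": 0},{"linear": [0,0,-2],"dr": [0,0,0],"gripper": 0},{"linear": [0,0,-3],"dr": [0,0,0],"gripper": 0},{"linear": [0,0,-8],"dr": [0,0,0],"gripper": 0},{"linear": [0,0,-15],"dr": [0,0,0],"gripper": 0},{"linear": [0,0,-25],"dr": [0,0,0],"gripper": 0},{"linear": [0,0,-25],"dr": [0,0,0],"gripper": 0},{"linear": [0,-20,-10],"dr": [0,0,0],"gripper": 0},{"linear": [0,-20,0],"dr": [0,0,0],"gripper": 0},{"linear": [0,0,0],"dr": [0,0,0],"gripper": 0},{"linear": [0,0,0],"dr": [0,0,0],"gripper": 0}])

```text
t: 19.15
ee_pos: [0.5213, -0.1547, 0.263]
tcp_rot: [0.697, 0.717, 0.005, 0.005]
wrist_force: [-0.3, 0.4, 0.1]
opening: 0.0007
```

```bash
python3 -c "
from h import *
d=grab('scene');P=world(d);cv2.imwrite('pics/s5.png',cv2.resize(d['frame'][150:310,140:400],None,fx=3,fy=3))
hsv=cv2.cvtColor(d['frame'],cv2.COLOR_BGR2HSV);m=(abs(hsv[...,0].astype(int)-27)<6)&(hsv[...,1]>150)&(hsv[...,2]>90)
for s in((slice(170,215),slice(200,235)),(slice(170,215),slice(280,320))):
  print(np.median(P[s][m[s]],0))
print(np.percentile(P[275:290,178:196,2],[50,80,95]))
to([.5,-.15,.25],-1.546)"
```

```text
[ 0.56151487 -0.15162418  0.16530217]
[0.55659996 0.05384323 0.16689715]
[0.02856517 0.0516137  0.05482134]
t 19.2 pos [ 0.5212 -0.1548  0.2628] F [-1.02  0.52 -0.45] open 0.0004
tool mm [  5.4 -21.2  12.5] dr [0.015 0.    0.004] lin after turn [  5.3 -21.1  12.8] q [ 0.2   0.54  0.01  1.8  -0.01  0.78  0.25]
```

View pics/s5.png

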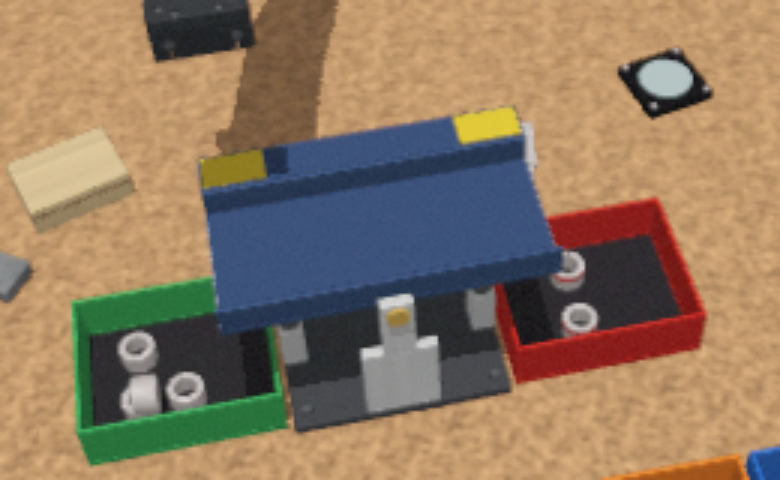

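The tray is level and empty, the bushes lie at rest in the green bin and both rejects are in the red bin. The pad heights differ by 1.6 mm over 206 mm, about 0.01 rad.

```bash
python3 -c "
from h import *
print(env.job_done())"
```

```text
the job is handed in; nothing more can be done
None
```

The task is finished and handed in at about 19 s. However, I pushed too hard on the tray for one step, and that may have failed the run.

**Force limit:** while feeling for the right-hand stop, I read about 24 N at the wrist for one 0.1 s step. The limit on the tray is 22 N. I backed off at once. The wrist reading scatters by about 1 N, so I can't rule out that the limit was passed.

**What I did:**
- I stood the last bush upright in the near half of the tray and let it go practically at floor level.
- I pressed the right pad, over the green bin, onto its stop and held it at 12–14 N at the wrist for about 1 s. About 7 N of that is the tray's spring.
- I then eased the tray back up at 2–3 mm per 0.1 s and moved the arm clear.

**Last checks:**
- **Tray:** it is empty and level to about 0.01 rad.
- **Green bin:** three bushes are clearly visible. One of them lies on its side on top of a fourth, which I could only make out partly in the picture and depth data. The lying bush's origin is about 39 mm up, under the 45 mm limit.
- **Red bin and bench:** both rejects are still in the red bin. Nothing else in the views I looked at seemed to have moved, but I did not measure those objects again.

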